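# Prop open the hood of the UV curing box

### The job

The screen in the UV curing box has cured and will be taken out next, so prop the box's hood safely open: lift the hood, then swing the prop rod on the box's left side forward until its foot finds the holding hole in the yellow catch plate beside the box. Seat the foot at the bottom of the hole and leave the hood standing open on its rod. Do not let the hood drop, and leave the screen and everything else on the bench where they are.

Things in the scene. Friction and masses are not known exactly. Their poses are not given: they have to be found in the camera images.
- uvbox: The UV curing box, standing fixed on the bench: a pale grey sheet-metal tub 300 deep (x) x 300 wide (y) x 95 high, under a dark grey hood. Origin: centre of its underside. Box axes: +x to its back (hinge), -x its front with the black control panel, +y left, z up. Rod, catch plate and rest pin are outside its left (+y) wall. 'Box frame' below means these axes, in mm.
- hood (a joint): Hood angle in rad: 0 closed, grows as it opens, stop at 1.0. The hood (278 deep x 300 wide x 35 high, 0.6 to 0.8 kg) turns about a level line along box y at the back of the rim. Its stiff friction hinge (1.15 N m) holds it at any angle it is left at. Lifting it at the handle takes about 8 N, pulling it down by the rod 2 to 5 N.
- hood_hinge (a point): Middle of the hood's hinge line: box frame (140, 0, 95).
- hood_handle (a point): Middle of the hood's handle: a black round bar, 12 diameter, 110 long along box y on a post at each end, its centre line 30 above the hood's top and 16 behind its front edge; 262 in front of the hinge line and 65 above it when closed (box frame (-122, 0, 160)). The bar can turn between gripper pads.
- prop_rod (a joint): Angle of the prop rod to the hood in rad: 0 at the start, with the rod resting on the rest pin, pointing back and down at 27 degrees; grows as the foot swings down and forward (to 2.6). The pivot is free: when the hood is up the rod slips off the pin and hangs straight down by itself. Rod's slope below level backward = 0.464 + prop_rod - hood.
- rod_pivot (a point): Pivot of the prop rod on a bracket of the hood, in the hood's frame 190 in front of the hinge line and 15 above it, 190 to the left of the box's middle (40 outside the wall). The rod swings only in the upright plane of box x and z at this y.
- rod_grip (a point): Middle of the red grip sleeve on the rod (13 diameter, 52 long), on the rod's axis, 91 from the pivot, 74 from the foot. It is 33 clear of the box's wall and the hood's side. When it hangs, rod and bracket stand right above it, so no gripper fits straight down: tilt the tool 35 to 45 degrees, coming from the box's left and above, fingers closing along box x, and turn the tool with the rod.
- rod_foot (a point): Foot of the prop rod: the very end of its round-nosed steel end, 165 from the pivot; rod diameter 10. Seated in the hole the rod leans 10 to 25 degrees, foot in front of the pivot, with the hood at about 0.6 rad. The foot passes over the plate, rod upright, only with the hood above about 0.82 rad.
- catch_mid (a point): Mean place of the holding hole, on the top face of the yellow catch plate, in the rod's plane: box frame (-50, 190, 75). The plate (88 long in x, 36 wide, 16 thick, level) is screwed down in slots, so the hole's centre is anywhere from 18 in front of to 18 behind this point: feel for it. Hole: oblong, 20 (x) x 15, 14 deep with a floor; plate reaches 55 in front of its centre, 38 behind.
- rest_tip (a point): Free end of the steel rest pin (8 diameter, 56 long, along box y) that carries the rod while the hood is shut: box frame (60, 206, 45), low behind the catch plate.
- screen_in_box: Bystander: a phone screen, 142 x 69 x 8, lying on the tub's floor inside the box.
- phone: Bystander: white phone, 142 x 69 x 8, on the mat to the left.
- screwdriver: Bystander: screwdriver, 160 long, on the mat to the right. Origin below its middle.
- parts_tray: Bystander: blue screw tray, 90 x 140 x 22, to the right of the box.
- alcohol_bottle: Bystander: white bottle, 60 diameter, 150 high, to the left.
- air_duster: Bystander: black spray can, 52 diameter, 200 high, back left.
- tape_roll: Bystander: red roll of tape, 90 diameter, 12 high, lying to the left in front.

How it is judged:
On the way, in this order (a step that is already met when the one before it is completed fails the run):
1. the hood is lifted wide open (over 0.75 rad) (value of joint hood above 0.75 rad), for 0.2 s.
2. the rod's foot is seated in the hole of the catch plate (z of rod_foot in the frame of uvbox below 0.066 m and x of rod_foot in the frame of uvbox between -0.08 and -0.027 m and value of joint hood between 0.5 and 0.75 rad), for 0.2 s.
At the end, for the whole second after the job is handed in: The rod's foot stands in the hole, at least 9 mm below the catch plate's top (the hole is 14 mm deep), the hood stands open on its rod at 0.5 to 0.75 rad, and hood and rod are at rest (all of step 2 and velocity of joint hood between -0.03 and 0.03 rad/s and velocity of joint prop_rod between -0.1 and 0.1 rad/s); the robot touches nothing.
It fails at once if the hood dropped or was thrown down (faster than 1.2 rad/s) (velocity of joint hood below -1.2 rad/s).
It fails at once if the screen in the box or another bystander was moved by more than 25 mm or tipped over (distance of any of screen_in_box, phone, screwdriver, parts_tray, alcohol_bottle, air_duster, tape_roll from where it was at the start of the episode above 0.025 m or angle between any of screen_in_box, phone, screwdriver, parts_tray, alcohol_bottle, air_duster, tape_roll's own z axis and vertical above 0.5 rad).
It also fails if it takes over 72 s, if anything falls off the work surface, if the arm or the gripper's body presses on something with over 40 N, if the wrist force passes 120 N, or if a joint passes its speed limit or range.

### The arm

A 6-joint arm with a two-finger parallel gripper is mounted at the origin on the work surface. World frame = base frame: x ahead of the robot, y to its left, z up, the work surface at z = 0. Lengths are in m, angles in rad, forces in N, time in s.
With the tool pointing down it reaches from about 0.275 to 1 m from the base axis. Payload 8.4 kg.
Tool frame: the origin (TCP) lies on the centre line of the jaws, within the pads' length; the fingertips stand 17 mm ahead of it and the grasp point (between the pads) lies 2 mm behind it (bot.tcp_to_tips is the y of the fingertips in the tool frame, in m); y points along the fingers, z is the direction in which the jaws open and shut, and the axes are right-handed (so a half turn about y gives the same grasp; the last joint's range is limited). The gripper opens to 85 mm and grips with 20 to 120 N. Pads are 22 mm wide; open, the fingers measure 114 mm over their backs; the gripper's body (76 mm by 85 mm) begins 54 mm behind the grasp point. The pads swing forward as they close: fully open they stand 13 mm farther back than shut.
Start: joints at [-1.127, 0.353, 1.633, -0, 1.155, -0.002], TCP at [0.269, -0.564, 0.248] pointing down, gripper open.
Joint ranges: [-2.63, 2.63], [-0.92, 2.1], [0.06, 2.66], [-1.3, 4.44], [0, 2.69], [-3.02, 3.02]. Speed limits (rad/s): [2.22, 2.22, 2.79, 3.14, 3.14, 3.14].

### API

Orientations are given as a unit quaternion [x, y, z, w].
In Python, from workcell import bot, hand, kinematics, get_obs, vision, hand_in gives the robot as it stands. The module is installed in compiled form; this text tells all that it offers. Calls block until the motion is done:
- bot.reach(position, orientation): joint-space move of the TCP to a pose.
- bot.servo_line(position, ori=None, velocity=0.15): straight line of the TCP; ori=None keeps the orientation; velocity is the mean speed in m/s.
- bot.goto_joints(angles): joint-space move.
- hand.move_gripper(opening, strength=None): finger opening in m; strength is the grip in N (None keeps the last); returns when the fingers have stopped.
- bot.dwell(seconds).
- kinematics.solve_ik(position, orientation): joint angles nearest the present ones, or None.
- get_obs(): the state.
- vision.read_camera(name): name is "scene" or "top" or "wrist"; returns a dict with "frame" (480x640x3 uint8, red, green, blue), "intrinsics" (3x3 intrinsics, pixels), "view" (4x4, takes a point from world to camera coordinates). Camera axes: x right, y down, z forward; pixel columns grow to the right and rows downward; lengths in m; the calibration is good to about 2 mm. A picture is of the moment at which its call begins. There is no depth.
A pose or a line that the arm cannot do raises bot.IKError and nothing moves.
- hand_in(): hands the job in, once; it reports no verdict.
The state is a dict: "time_s": time; "joint_pos": joint angles; "joint_vel": joint speeds; "joint_efforts": joint torques, N m; "position": TCP position; "orientation": TCP orientation; "wrist_force": force on the tool from outside, world axes, zero at the start; "ft_torque": the same for the moment, N m; "gripper_width": finger opening in m.
Only numpy, scipy, OpenCV 4.12 (cv2) and the standard library are available. Lean on these libraries where they do the work, as an engineer would, in place of code of your own. Each camera call takes 0.05 s, during which the arm holds its last target.

## Working session

There is one attempt and no reset: what is moved stays moved. The work goes in short steps, each a Python script; the robot and the scene stay as the last script left them, time stands still between calls to the robot, and variables do not carry over. Pictures are saved under pics/ and viewed, and the job is handed in when it is done.

```bash
mkdir -p pics; ls
python3 - <<'E'
from workcell import bot, hand, kinematics, get_obs, vision
import cv2
for n in ("scene","top","wrist"):
    r=vision.read_camera(n); cv2.imwrite(f"pics/a_{n}.png",r["frame"][:,:,::-1]); print(n,r["intrinsics"].tolist(),r["view"].round(4).tolist())
o=get_obs();print(o); print(bot.tcp_to_tips)
E
```

```text
pics
scene [[562.4918645674402, 0.0, 312.1829208159444], [0.0, 562.4918645674402, 239.81268709419447], [0.0, 0.0, 1.0]] [[-0.5127, 0.8586, 0.0048, 0.2743], [0.5974, 0.3607, -0.7162, -0.2291], [-0.6167, -0.3643, -0.6979, 1.9285], [0.0, 0.0, 0.0, 1.0]]
top [[461.0444518702859, 0.0, 314.8499222071614], [0.0, 461.0444518702859, 245.87587633826698], [0.0, 0.0, 1.0]] [[-0.0165, -0.9998, -0.0115, -0.0012], [-0.9971, 0.0173, -0.0745, 0.5262], [0.0747, 0.0102, -0.9972, 1.1157], [0.0, 0.0, 0.0, 1.0]]
wrist [[342.7158560819008, 0.0, 321.7202978003715], [0.0, 342.7158560819008, 237.38943617098346], [0.0, 0.0, 1.0]] [[0.4307, -0.9025, 0.0005, -0.624], [-0.8552, -0.4079, 0.3196, -0.0407], [-0.2882, -0.1381, -0.9475, 0.3795], [0.0, 0.0, 0.0, 1.0]]
{'time_s': 0.15, 'joint_pos': array([-1.12737005e+00,  3.53546482e-01,  1.63394447e+00, -3.00100272e-05,
        1.15517804e+00, -2.42162558e-03]), 'joint_vel': array([-0.00092093, -0.00184757, -0.00138581, -0.00037609,  0.00137347,
        0.00019116]), 'joint_efforts': array([-1.55105983e-03, -6.05637145e+01, -3.42339349e+01,  4.57432748e-05,
        6.22745240e-03, -9.85886487e-06]), 'position': array([ 0.2693522 , -0.56361418,  0.24770631]), 'orientation': array([-0.15642556,  0.68997771, -0.6892393 ,  0.15624015]), 'wrist_force': array([-0.09816944, -0.48684435,  0.10695561]), 'ft_torque': array([-0.0002241 ,  0.00740248,  0.05914955]), 'gripper_width': 0.08572212323046881}
0.017
```

View pics/a_scene.png

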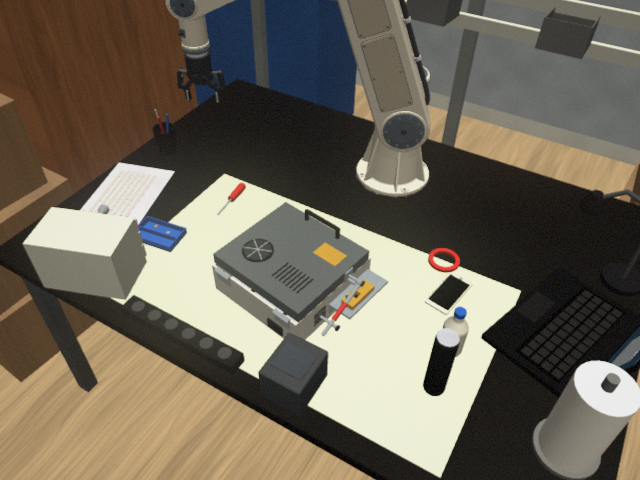

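View pics/a_top.png

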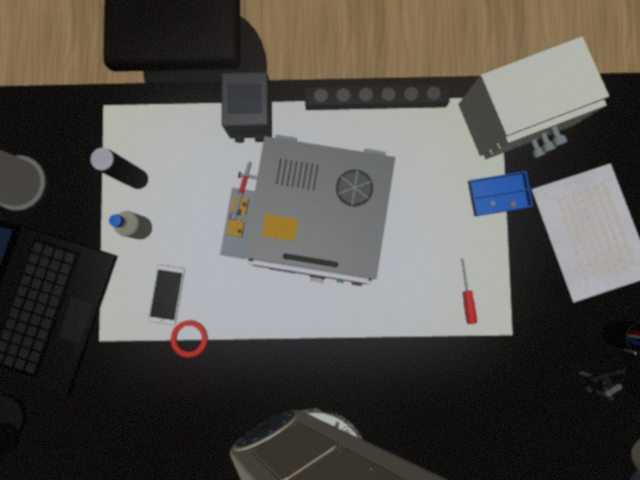

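Run:
```python
import cv2
a=cv2.imread("pics/a_top.png")[120:300,210:410]; cv2.imwrite("pics/b_top.png",cv2.resize(a,None,fx=4,fy=3.333 and 4/1.2*1.2*0.8333,interpolation=cv2.INTER_CUBIC)) if 0 else cv2.imwrite("pics/b_top.png",cv2.resize(cv2.imread("pics/a_top.png")[125:295,210:410],None,fx=3.5,fy=3.5,interpolation=cv2.INTER_CUBIC))
cv2.imwrite("pics/b_scene.png",cv2.resize(cv2.imread("pics/a_scene.png")[195:345,200:400],None,fx=4,fy=4,interpolation=cv2.INTER_CUBIC))
```

```text
(no output)
```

View pics/b_top.png

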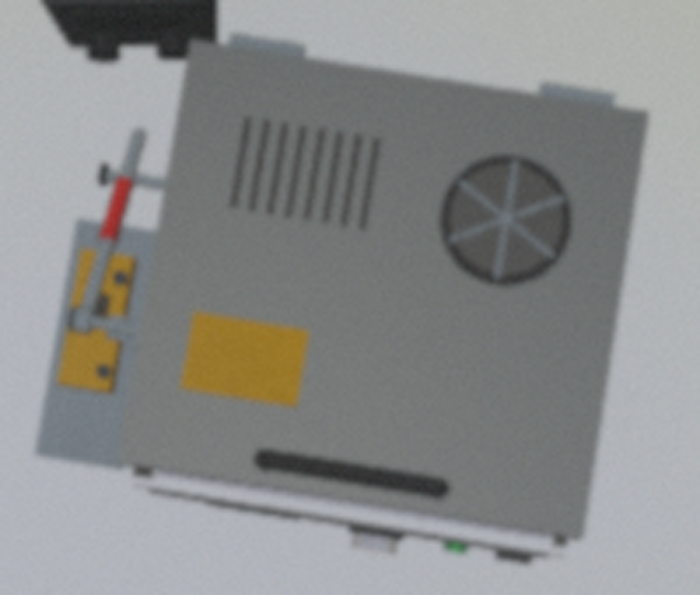

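View pics/b_scene.png

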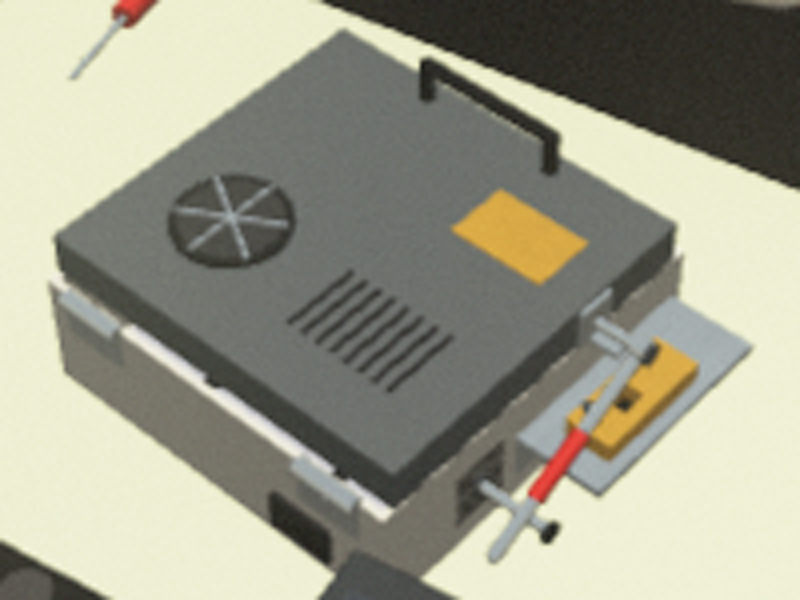

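```bash
cat > H.py <<'E'
import numpy as np
from scipy.optimize import least_squares
from scipy.spatial.transform import Rotation as R
C={'top':(np.array([[461.04445,0,314.84992],[0,461.04445,245.87588],[0,0,1]]),np.array([[-0.0165,-0.9998,-0.0115,-0.0012],[-0.9971,0.0173,-0.0745,0.5262],[0.0747,0.0102,-0.9972,1.1157]])),
'scene':(np.array([[562.49186,0,312.18292],[0,562.49186,239.81269],[0,0,1]]),np.array([[-0.5127,0.8586,0.0048,0.2743],[0.5974,0.3607,-0.7162,-0.2291],[-0.6167,-0.3643,-0.6979,1.9285]]))}
def proj(c,P,cam=C):
    K,V=cam[c]; q=K@(V@np.append(P,1)); return q[:2]/q[2]
def ray(c,px,cam=C):
    K,V=cam[c]; d=V[:,:3].T@np.linalg.solve(K,[px[0],px[1],1.]); return -V[:,:3].T@V[:,3],d
def atz(c,px,z):
    o,d=ray(c,px); return o+d*(z-o[2])/d[2]
E
cat > fit.py <<'E'
from H import *
t=lambda u,v:(210+u/3.5-.36,125+v/3.5-.36); s=lambda u,v:(200+u/4-.4,195+v/4-.4)
obs=[('top',(140,150,130),t(190,40)),('top',(140,-150,130),t(648,112)),('top',(-138,-150,130),t(583,538)),('top',(-138,150,130),t(120,463)),
('top',(-122,55,160),t(260,459)),('top',(-122,-55,160),t(444,488)),
('scene',(140,150,130),s(395,474)),('scene',(140,-150,130),s(57,238)),('scene',(-138,-150,130),s(343,30)),('scene',(-138,150,130),s(677,228)),
('scene',(-122,55,164),s(556,138)),('scene',(-122,-55,164),s(427,64))]
def W(p,P): c,n=np.cos(p[2]),np.sin(p[2]); x,y,z=np.array(P)/1000; return np.array([p[0]+c*x-n*y,p[1]+n*x+c*y,z])
f=lambda p:np.concatenate([proj(c,W(p,P))-np.array(q) for c,P,q in obs])
r=least_squares(f,[.55,0,-.15],loss='soft_l1'); print(r.x); print(f(r.x).reshape(-1,2).round(1).tolist())
def inv(P): c,n=np.cos(r.x[2]),np.sin(r.x[2]); d=P[:2]-r.x[:2]; return (np.array([c*d[0]+n*d[1],-n*d[0]+c*d[1]])*1000).round(1)
for nm,c,q in [('pl fl','top',t(58,384)),('pl fr','top',t(113,392)),('pl br','top',t(133,258)),('pl bl','top',t(83,250)),('hole','top',t(101,303)),('screw1','top',t(121,277)),('screw2','top',t(104,371)),
 ('hole','scene',s(627,400)),('pl fr?','scene',s(660,340)),('pl fl','scene',s(697,370)),('pl bl','scene',s(608,440)),('pl br','scene',s(570,408))]:
    print(nm,c,inv(atz(c,q,.075)))
E
python3 fit.py
```

```text
[ 0.60553515 -0.02194567 -0.17743529]
[[-0.4, -0.2], [-0.1, -0.4], [-0.1, 0.2], [-1.5, -0.1], [0.8, 0.1], [-1.3, -0.1], [-0.2, 0.6], [-1.2, -0.5], [0.0, -0.5], [0.2, -1.0], [-1.0, -1.1], [0.1, -0.7]]
pl fl top [-90.6 206.5]
pl fr top [-90.1 169. ]
pl br top [  1.6 171.3]
pl bl top [  1.7 205.7]
hole top [-32.  187.4]
screw1 top [-12.4 177.1]
screw2 top [-77.1 177.4]
hole scene [-35.7 191.2]
pl fr? scene [-90.7 176. ]
pl fl scene [-85.8 209.8]
pl bl scene [ -1.9 202.3]
pl br scene [ -6.5 167.9]
```

```bash
cat >> H.py <<'E'
BX=np.array([0.60553515,-0.02194567,-0.17743529])
def B2W(P): # mm box -> m world
    c,n=np.cos(BX[2]),np.sin(BX[2]); x,y,z=np.array(P,float)/1000; return np.array([BX[0]+c*x-n*y,BX[1]+n*x+c*y,z])
def W2B(P): c,n=np.cos(BX[2]),np.sin(BX[2]); d=P-np.array([BX[0],BX[1],0]); return np.array([c*d[0]+n*d[1],-n*d[0]+c*d[1],d[2]])*1000
RB=R.from_euler('z',BX[2])
def pose(P,d,z):
    d=np.array(d,float); z=np.array(z,float); M=np.column_stack([np.cross(d,z),d,z])
    return B2W(np.array(P)+2*d), (RB*R.from_matrix(M)).as_quat()
def handle(h,s=1,frac=.5,back=0):
    c,n=np.cos(h),np.sin(h); P=np.array([140-262*c+65*n,0,95+262*n+65*c])
    t=frac*h; d=np.array([-np.sin(t),0,-np.cos(t)]); z=s*np.array([np.cos(t),0,-np.sin(t)])
    return pose(P-back*d,d,z)
def pivot(h): c,n=np.cos(h),np.sin(h); return np.array([140-190*c+15*n,190,95+190*n+15*c])
def rod(h,th,s=1,tilt=45,back=0,along=91):
    # th: forward lean of foot
    u=np.array([-np.sin(th),0,-np.cos(th)]); P=pivot(h)+along*u
    k=np.radians(tilt); d=np.cos(k)*u+np.array([0,-np.sin(k),0]); z=s*np.array([np.cos(th),0,-np.sin(th)])
    return pose(P-back*d,d,z)
def lean_for(h,fx): return np.arcsin((pivot(h)[0]-fx)/165)
def foot(h,th): return pivot(h)+165*np.array([-np.sin(th),0,-np.cos(th)])
E
python3 - <<'E'
from H import *
from workcell import kinematics,get_obs
print(R.from_quat(get_obs()['orientation']).as_matrix().round(2))
for s in (1,-1):
    for f in (0,.5):
        print('handle',s,f,[None if (q:=kinematics.solve_ik(*handle(h,s,f,b))) is None else q.round(2).tolist() for h,b in((0,80),(0,0),(.5,0),(.93,0),(.93,80))])
    print('rod',s,[None if (q:=kinematics.solve_ik(*rod(h,t,s,45,b))) is None else q.round(2).tolist() for h,t,b in((.93,0,100),(.93,0,0),(.93,lean_for(.93,-35),0),(.8,lean_for(.8,-35),0),(.65,lean_for(.65,-35),0),(.65,.23,120))])
for h in (.93,.85,.8,.75,.7,.65,.64): t=lean_for(h,-35); print(h,t,foot(h,t))
E
```

```text
[[-0.9  -0.    0.43]
 [-0.43  0.   -0.9 ]
 [ 0.   -1.   -0.  ]]
handle 1 0 [[-0.0, 0.15, 1.93, -0.0, 1.06, 0.17], [-0.0, 0.25, 2.01, -0.0, 0.88, 0.17], [-0.02, 0.21, 1.77, -0.0, 1.17, 0.15], [-0.05, 0.31, 1.49, -0.0, 1.34, 0.13], [-0.05, 0.27, 1.37, -0.0, 1.5, 0.13]]
handle 1 0.5 [[-0.0, 0.15, 1.93, -0.0, 1.06, 0.17], [-0.0, 0.25, 2.01, -0.0, 0.88, 0.17], [-0.04, 0.34, 1.61, 0.03, 1.44, 0.13], [-0.07, 0.57, 1.16, 0.05, 1.87, 0.11], [-0.08, 0.61, 0.95, 0.05, 2.04, 0.11]]
rod 1 [[0.55, 0.81, 1.1, -0.57, 1.78, 0.77], [0.49, 0.81, 1.27, -0.59, 1.61, 0.81], [0.45, 0.9, 1.13, -0.43, 1.9, 0.46], [0.47, 0.86, 1.22, -0.45, 1.78, 0.59], [0.5, 0.83, 1.31, -0.48, 1.66, 0.72], [0.56, 0.86, 1.06, -0.46, 1.9, 0.65]]
handle -1 0 [[-0.0, 0.15, 1.93, -0.0, 1.06, -2.97], [-0.0, 0.25, 2.01, -0.0, 0.88, -2.97], [-0.02, 0.21, 1.77, -0.0, 1.17, -2.99], [-0.05, 0.31, 1.49, -0.0, 1.34, -3.01], [-0.05, 0.27, 1.37, -0.0, 1.5, -3.01]]
handle -1 0.5 [[-0.0, 0.15, 1.93, -0.0, 1.06, -2.97], [-0.0, 0.25, 2.01, -0.0, 0.88, -2.97], [-0.04, 0.34, 1.61, 0.03, 1.44, -3.02], None, None]
rod -1 [[0.55, 0.81, 1.1, -0.57, 1.78, -2.37], [0.49, 0.81, 1.27, -0.59, 1.61, -2.33], [0.45, 0.9, 1.13, -0.43, 1.9, -2.68], [0.47, 0.86, 1.22, -0.45, 1.78, -2.56], [0.5, 0.83, 1.31, -0.48, 1.66, -2.42], [0.56, 0.86, 1.06, -0.46, 1.9, -2.5]]
0.93 0.46124763989329376 [-35.         190.         108.51814287]
0.85 0.3778507556312181 [-35.         190.          94.28217551]
0.8 0.32948092592975997 [-35.         190.          85.62353887]
0.75 0.2838174446054444 [-35.         190.          77.08777558]
0.7 0.24076325710159183 [-35.         190.          68.63320987]
0.65 0.2002562340277282 [-35.        190.         60.2240935]
0.64 0.19245703077521975 [-35.         190.          58.54492574]
```

Run:
```python
from H import *
from workcell import bot,hand,get_obs,vision
import cv2
bot.reach(*handle(0,back=80)); 
r=vision.read_camera("wrist"); cv2.imwrite("pics/c_wrist.png",r["frame"][:,:,::-1])
p,o=handle(0); bot.servo_line(p,o,.15)
hand.move_gripper(0.0,40)
s=get_obs(); print(s['time_s'],s['gripper_width'],s['wrist_force'],W2B(s['position']))
for h in np.linspace(0,.25,3)[1:]:
    p,o=handle(h); bot.servo_line(p,o,.15)
    s=get_obs(); print(h,s['time_s'],s['gripper_width'],s['wrist_force'].round(1))
r=vision.read_camera("scene"); cv2.imwrite("pics/c_scene.png",r["frame"][:,:,::-1])
```

```text
3.7167 0.010410856774287481 [-2.779093    0.71148395  4.98710742] [-1.22441691e+02  3.69389719e-02  1.58255719e+02]
0.125 4.0917 0.010285376352968145 [-3.   1.   1.4]
0.25 4.4667 0.010436039262990335 [-4.8  1.2  2.5]
```

View pics/c_scene.png

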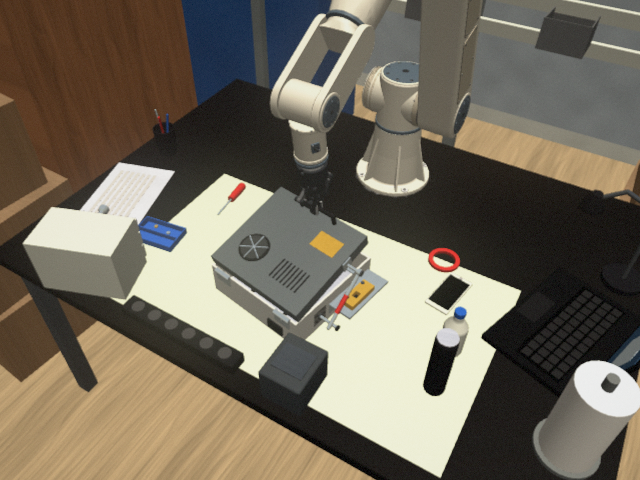

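View pics/c_wrist.png

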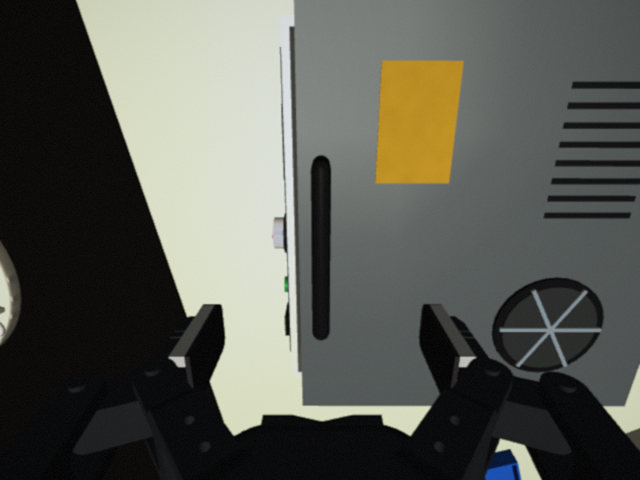

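The scene picture shows the hood's front rising with the handle in the jaws (near pixel 325,205). The grip is holding, so I'll continue lifting.

Run:
```python
from H import *
from workcell import bot,hand,get_obs,vision
import cv2
for h in np.linspace(.25,.94,7)[1:]:
    p,o=handle(h); bot.servo_line(p,o,.15)
    s=get_obs(); print(round(h,2),s['time_s'],s['gripper_width'],s['wrist_force'].round(1),W2B(s['position']).round(1))
bot.dwell(.3)
r=vision.read_camera("scene"); cv2.imwrite("pics/d_scene.png",r["frame"][:,:,::-1])
```

```text
0.36 4.875 0.010349071405027796 [-6.5  2.   4.3] [-8.290e+01 -1.000e-01  2.473e+02]
0.48 5.2333 0.010226907305748179 [-8.5  0.7  8. ] [-6.390e+01 -1.000e-01  2.721e+02]
0.6 5.5917 0.010529461979870347 [-8.4  0.8 10.3] [-4.210e+01 -1.000e-01  2.945e+02]
0.71 5.95 0.010598143826325705 [-8.1  0.1 12.5] [-1.780e+01 -2.000e-01  3.144e+02]
0.82 6.3083 0.010797344022199944 [-7.5 -0.9 13.7] [ 8.600e+00 -3.000e-01  3.313e+02]
0.94 6.6667 0.010604818134774922 [-4.3 -0.8 15.8] [ 3.700e+01 -3.000e-01  3.452e+02]
```

View pics/d_scene.png

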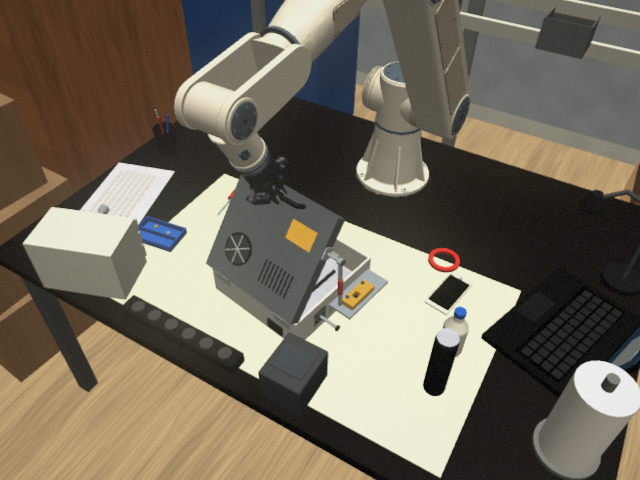

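The hood stands open at about 0.94 rad, and the rod hangs down with its red sleeve near (340,285). Next I'll release the handle.

Run:
```python
from H import *
from workcell import bot,hand,get_obs,vision
import cv2
hand.move_gripper(.035)
p,o=handle(.94,back=90); bot.servo_line(p,o,.2)
r=vision.read_camera("scene"); cv2.imwrite("pics/e_scene.png",cv2.resize(r["frame"][190:340,190:390,::-1],None,fx=4,fy=4,interpolation=cv2.INTER_CUBIC))
_,o=rod(.93,0); p=B2W((40,260,400)); bot.reach(p,o)
p,o=rod(.93,0,back=110); 
hand.move_gripper(.085)
bot.servo_line(p,o,.25)
for c in('wrist','top'):
    r=vision.read_camera(c); cv2.imwrite(f"pics/e_{c}.png",r["frame"][:,:,::-1])
    if c=='wrist': np.savez('wr.npz',**r)
print(get_obs()['time_s'],get_obs()['wrist_force'])
```

```text
10.4917 [-0.06189778 -0.55315112  0.10609178]
```

View pics/e_scene.png

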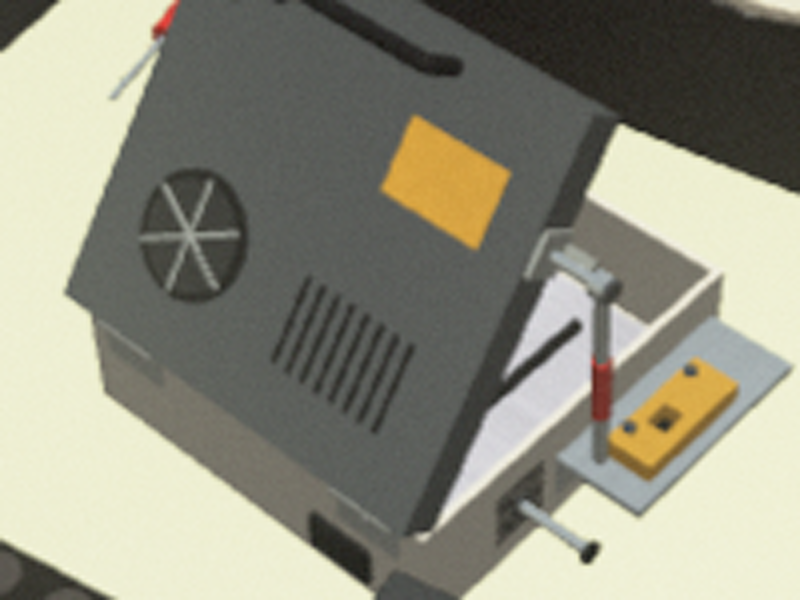

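View pics/e_wrist.png

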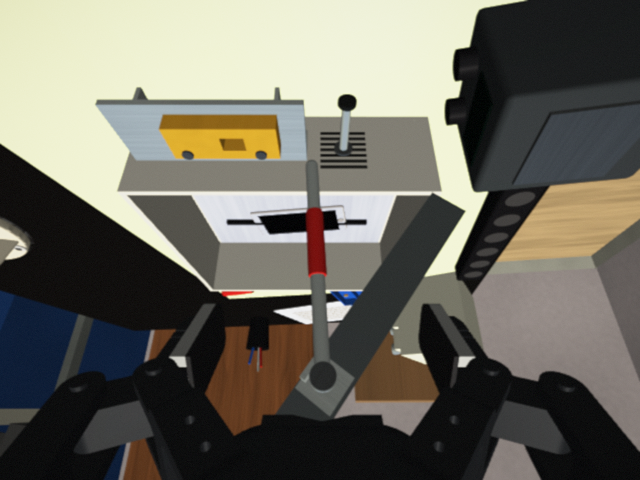

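View pics/e_top.png

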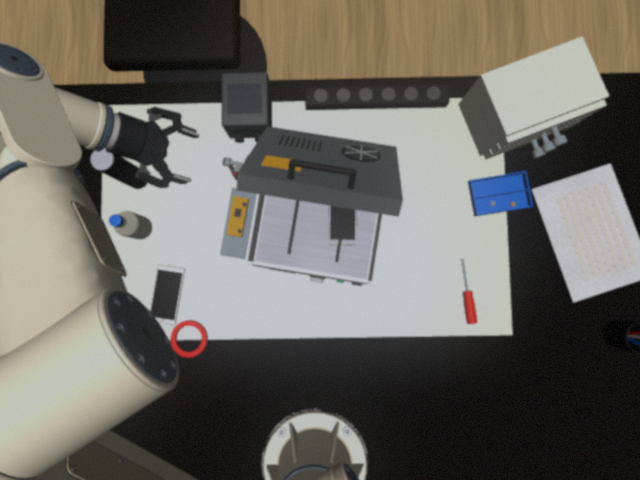

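Run:
```python
from H import *
import cv2
w=np.load('wr.npz'); C['wrist']=(w['intrinsics'],w['view'][:3])
a=cv2.imread('pics/e_top.png')[170:270,190:320]; cv2.imwrite('pics/f_top.png',cv2.resize(a,None,fx=6,fy=6,interpolation=cv2.INTER_CUBIC))
a=cv2.imread('pics/e_wrist.png')[90:240,90:390]; cv2.imwrite('pics/f_wrist.png',cv2.resize(a,None,fx=2.66,fy=2.66,interpolation=cv2.INTER_CUBIC))
s=lambda u,v:(190+u/4-.4,190+v/4-.4)
def atz2(c,q,z): return W2B(atz(c,q,z)).round(1)
print('hole',atz2('scene',s(665,417),.075),atz2('wrist',(233,145),.075),atz2('top',(239,213),.075))
for h in (.88,.91,.94,.97):
    P=pivot(h); print(h,'pivot w',proj('wrist',B2W(P)),'foot w',proj('wrist',B2W(P-[0,0,165])),'grip',proj('wrist',B2W(P-[0,0,91])),'pivot s',(proj('scene',B2W(P))-190)*4)
print('handle end',[(proj('scene',handle(h,frac=0)[0]+0*np.zeros(3)+ (B2W((0,55,2))-B2W((0,0,0))))-190)*4 for h in (.88,.91,.94,.97)])
print('hingecorner, plate w',[proj('wrist',B2W(P)).round() for P in((-90,208,75),(1,208,75),(60,206,45),(150,150,95))])
```

```text
hole [-36.9 188.7  75. ] [-36.2 189.4  75. ] [-36.  185.5  75. ]
0.88 pivot w [308.95468196 365.84145913] foot w [311.68927376 154.61648289] grip [310.65950229 234.15795409] pivot s [610.77597087 284.25128916]
0.91 pivot w [316.60434919 371.39537334] foot w [317.37529983 157.67380925] grip [317.08529617 238.06810608] pivot s [605.79865296 284.88357814]
0.94 pivot w [324.51187379 376.77094607] foot w [323.23265604 160.62273764] grip [323.71334649 241.84454714] pivot s [600.66885391 285.78609772]
0.97 pivot w [332.66778874 381.95479101] foot w [329.25449846 163.45699488] grip [330.53581085 245.47871341] pivot s [595.39011784 286.96096454]
handle end [array([441.46346195,  59.35952277]), array([432.79263197,  61.16347175]), array([423.92463408,  63.36775547]), array([414.86677856,  65.97574926])]
hingecorner, plate w [array([160., 129.]), array([274., 129.]), array([347., 104.]), array([442., 191.])]
```

View pics/f_top.png

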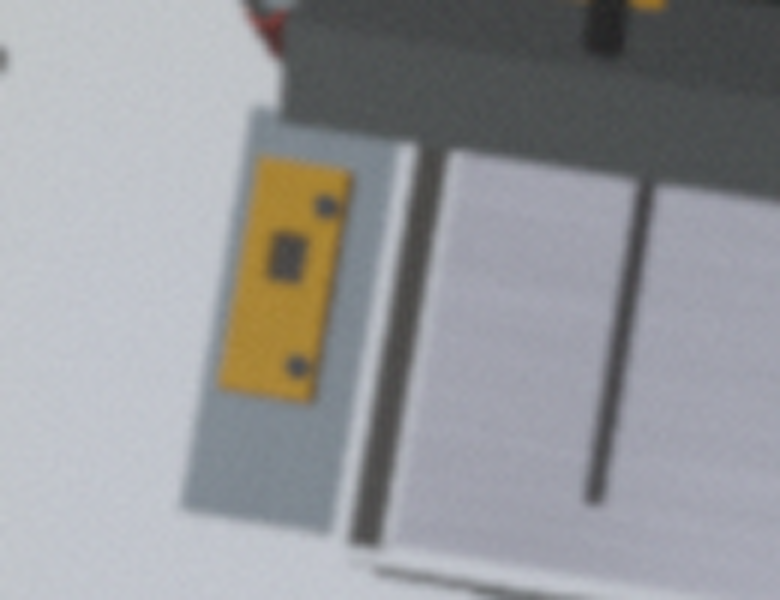

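View pics/f_wrist.png

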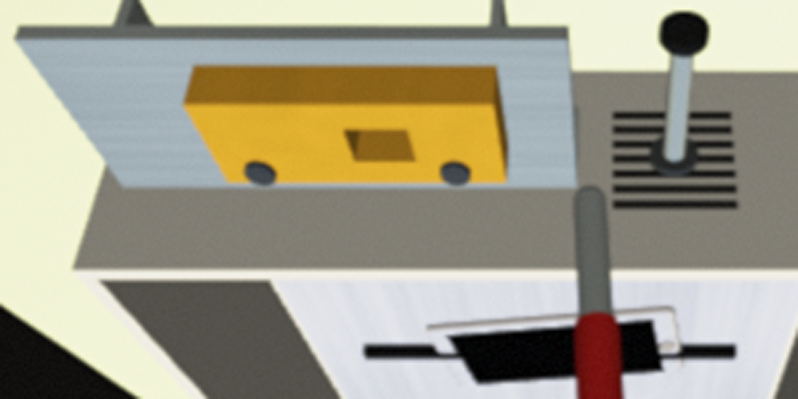

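Run:
```python
from H import *
from workcell import bot,hand,get_obs,vision
import cv2
h,th=.93,.025
for b in (40,0):
    p,o=rod(h,th,back=b); bot.servo_line(p,o,.12); print(get_obs()['wrist_force'].round(1))
hand.move_gripper(0,35)
s=get_obs(); print(s['time_s'],s['gripper_width'],s['wrist_force'].round(1),s['ft_torque'].round(2))
for c in('wrist','scene'):
    r=vision.read_camera(c); cv2.imwrite(f"pics/g_{c}.png",r["frame"][:,:,::-1])
    if c=='wrist': np.savez('wr2.npz',**r)
```

```text
[-0.6 -0.1  0.5]
[-1.   0.4 -0.2]
12.3667 0.012127410307158467 [2.2 0.7 0.3] [ 0.41 -0.09  0.15]
```

View pics/g_wrist.png

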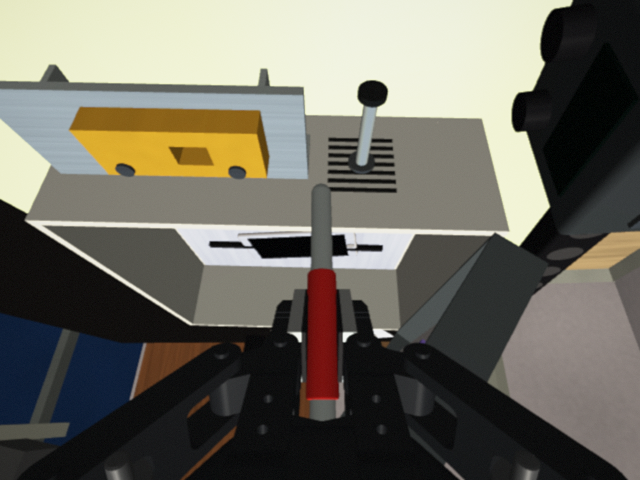

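View pics/g_scene.png

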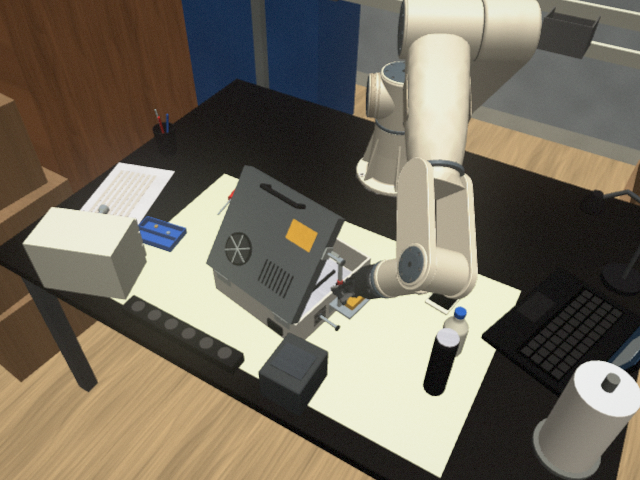

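Both pads hold the sleeve, seen at about (322,330) in the wrist view, with the foot at (321,188). Now I'll swing it forward.

```bash
cat >> H.py <<'E'
def foot_est(s,s_=1,tilt=45,along=91):
    # foot from actual TCP pose, assuming rod rigid in grip
    M=(RB.inv()*R.from_quat(s['orientation'])).as_matrix(); d,z=M[:,1],M[:,2]*s_
    k=np.radians(tilt); w=np.cross(d,z) # in plane
    u=np.cos(k)*d+np.sin(k)*w*(-1 if (np.cos(k)*d-np.sin(k)*w)[1]**2<(np.cos(k)*d+np.sin(k)*w)[1]**2 else 1)
    G=W2B(s['position'])-2*d
    return (G+(165-along)*u).round(1)
def FB(s): return RB.inv().apply(s['wrist_force']).round(1)
E
python3 - <<'E'
from H import *
from workcell import bot,hand,get_obs,vision
import cv2
h=.93
for th in np.linspace(.025,lean_for(h,-36),7)[1:]:
    p,o=rod(h,th); bot.servo_line(p,o,.08); s=get_obs(); print(round(th,2),FB(s),foot_est(s))
print(s['time_s'],s['gripper_width'],s['ft_torque'].round(2))
for c in('wrist','scene'):
    r=vision.read_camera(c); cv2.imwrite(f"pics/h_{c}.png",r["frame"][:,:,::-1])
    if c=='wrist': np.savez('wr2.npz',**r)
E
```

```text
0.1 [1.9 2.5 1.6] [ 22.8 190.2  92.1]
0.17 [0.6 4.4 1.5] [ 10.7 190.2  93.7]
0.25 [1.2 3.2 0.9] [ -1.4 190.2  96.1]
0.32 [-0.5  4.1 -0.7] [-13.4 190.2  99.3]
0.39 [-1.2  4.1 -2.3] [-25.  190.2 103.4]
0.47 [-0.9  4.3 -1.3] [-36.2 190.2 108.5]
13.9667 0.011952328065841893 [ 0.94 -0.28 -0.32]
```

View pics/h_wrist.png

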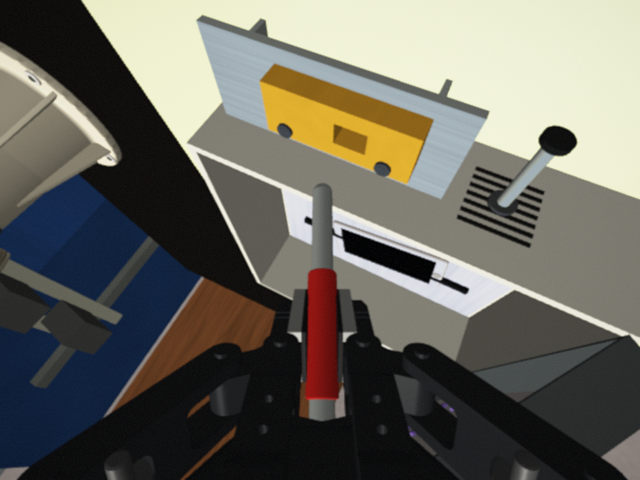

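View pics/h_scene.png

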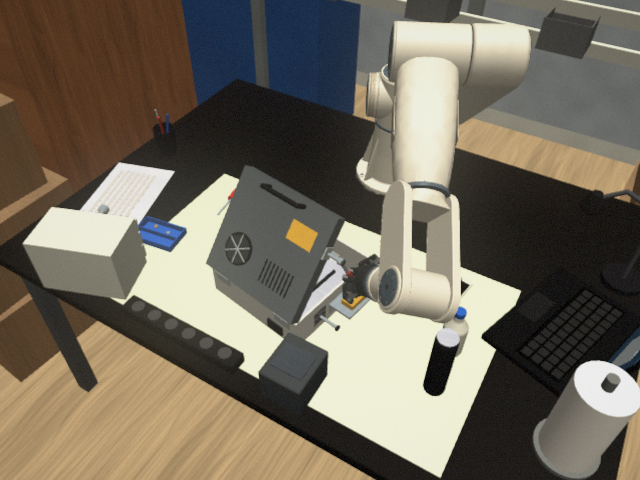

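Run:
```python
from H import *
from workcell import bot,hand,get_obs,vision
import cv2
w=np.load('wr2.npz'); C['wrist']=(w['intrinsics'],w['view'][:3])
print('pred foot',proj('wrist',B2W(foot(.93,lean_for(.93,-36)))),'hole',proj('wrist',B2W((-36.3,190,75))))
for h in np.linspace(.93,.77,5)[1:]:
    p,o=rod(h,lean_for(h,-36)); bot.servo_line(p,o,.05); s=get_obs(); print(round(h,2),FB(s),foot_est(s))
print(s['time_s'],s['gripper_width'],s['ft_torque'].round(2))
for c in('wrist','scene'):
    r=vision.read_camera(c); cv2.imwrite(f"pics/i_{c}.png",r["frame"][:,:,::-1])
    if c=='wrist': np.savez('wr2.npz',**r)
C['wrist']=(r0['intrinsics'],r0['view'][:3]) if (r0:=np.load('wr2.npz')) else 0
print('pred foot',proj('wrist',B2W(foot(.77,lean_for(.77,-36)))),'hole',proj('wrist',B2W((-36.3,190,75))))
a=cv2.imread('pics/i_wrist.png')[90:240,220:420]; cv2.imwrite('pics/i_wc.png',cv2.resize(a,None,fx=4,fy=4,interpolation=cv2.INTER_CUBIC))
```

```text
pred foot [322.26527381 185.68540599] hole [349.31218315 140.03992256]
0.89 [-1.   4.6 -2. ] [-36.3 190.2 101.8]
0.85 [-1.1  5.6 -1.5] [-36.3 190.2  94.8]
0.81 [-0.7  5.  -1.5] [-36.3 190.2  87.8]
0.77 [-0.4  5.5 -1.4] [-36.4 190.2  80.8]
15.2 0.012244016490797207 [ 1.08 -0.3  -0.28]
pred foot [323.27826455 184.79746966] hole [326.08691944 175.90192439]
```

View pics/i_wc.png

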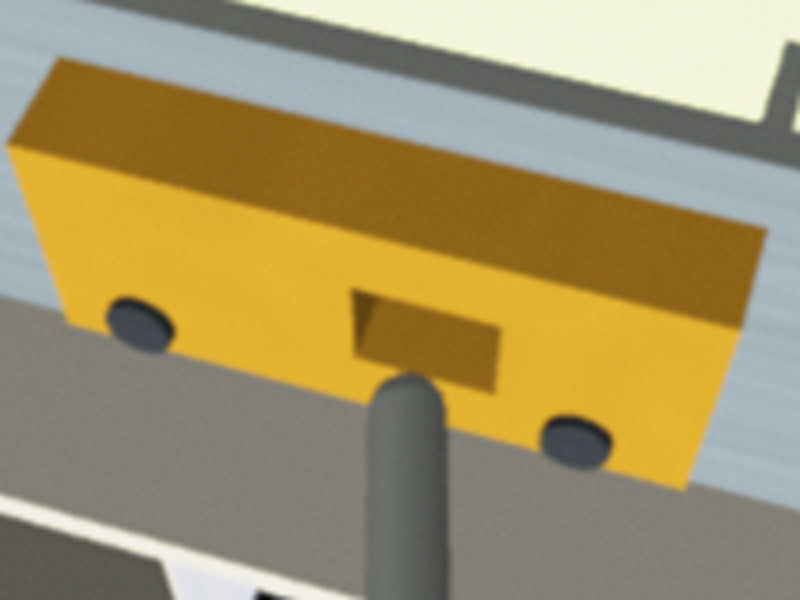

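View pics/i_scene.png

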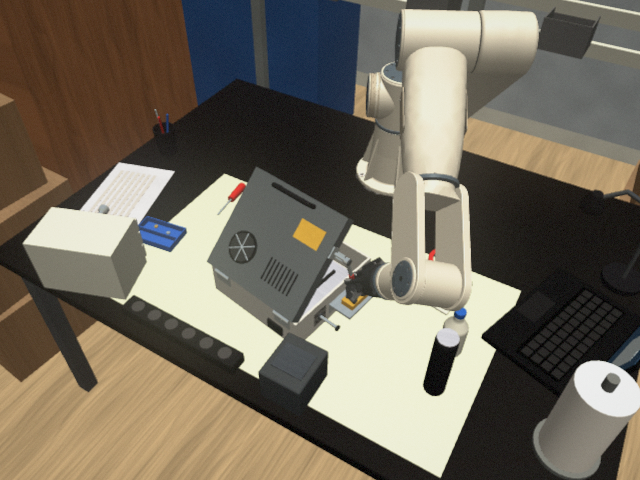

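Run:
```python
from H import *
from workcell import bot,hand,get_obs,vision
import cv2
f0=FB(get_obs())
for h in np.arange(.755,.629,-.0125):
    p,o=rod(h,lean_for(h,-36)); bot.servo_line(p,o,.03); s=get_obs(); f=FB(s); print(round(h,3),f,foot_est(s),s['gripper_width'].round(4))
    if np.abs(f-f0).max()>12: break
print(s['time_s'],s['ft_torque'].round(2))
for c in('wrist','scene'):
    r=vision.read_camera(c); cv2.imwrite(f"pics/j_{c}.png",r["frame"][:,:,::-1])
a=cv2.imread('pics/j_wrist.png')[90:240,220:420]; cv2.imwrite('pics/j_wc.png',cv2.resize(a,None,fx=4,fy=4,interpolation=cv2.INTER_CUBIC))
```

```text
Traceback (most recent call last):
AttributeError: 'float' object has no attribute 'round'
```

Run:
```python
from H import *
from workcell import bot,hand,get_obs,vision
import cv2
f0=FB(get_obs()); print(f0)
for h in np.arange(.7425,.629,-.0125):
    p,o=rod(h,lean_for(h,-36)); bot.servo_line(p,o,.03); s=get_obs(); f=FB(s); print(round(h,3),f,foot_est(s),round(s['gripper_width'],4))
    if np.abs(f-f0).max()>12: break
print(s['time_s'],s['ft_torque'].round(2))
for c in('wrist','scene'):
    r=vision.read_camera(c); cv2.imwrite(f"pics/j_{c}.png",r["frame"][:,:,::-1])
a=cv2.imread('pics/j_wrist.png')[90:240,220:420]; cv2.imwrite('pics/j_wc.png',cv2.resize(a,None,fx=4,fy=4,interpolation=cv2.INTER_CUBIC))
```

```text
[-1.1  6.1 -0.1]
0.742 [-0.1  6.7  0.8] [-35.9 190.2  76.5] 0.0117
0.73 [1.  5.1 0.2] [-35.9 190.2  74.4] 0.0118
0.718 [0.5 5.5 0.4] [-35.8 190.2  72.3] 0.0119
0.705 [0.4 6.2 0.3] [-35.8 190.2  70.2] 0.0118
0.693 [-0.3  6.5  0.5] [-35.9 190.2  68. ] 0.0118
0.68 [0.1 6.3 0.9] [-35.8 190.2  65.9] 0.0119
0.668 [-0.1  6.2  1.2] [-35.8 190.2  63.8] 0.0119
0.655 [0.1 6.9 0.6] [-35.9 190.2  61.7] 0.0117
0.643 [1.1 5.8 2.5] [-35.3 190.2  60.1] 0.0118
0.63 [ 3.   5.4 11.4] [-34.6 190.1  59.5] 0.012
18.05 [-0.17  0.24  0.11]
```

View pics/j_wc.png

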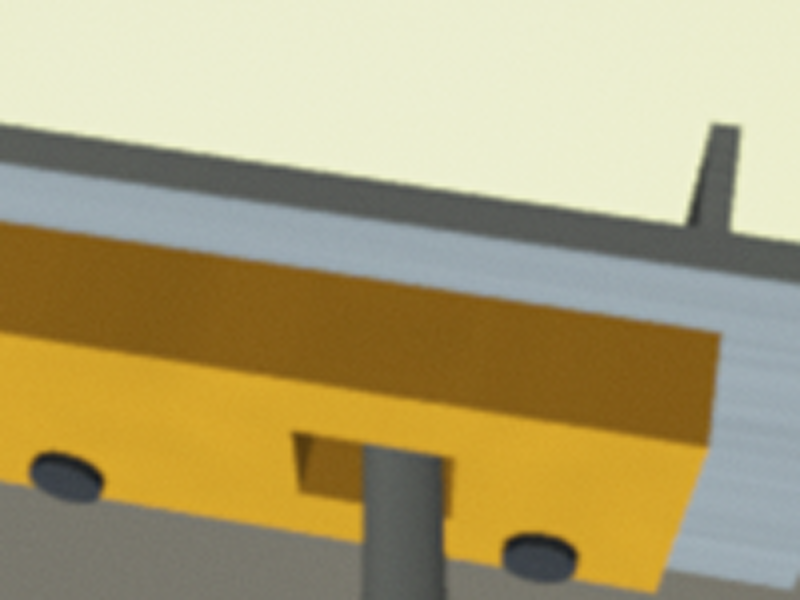

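The foot is inside the hole, at about (405,455) in the crop. The upward force started to rise at an estimated foot z of about 60 mm, so it's on the floor. I'll ease the load, release and retreat.

Run:
```python
from H import *
from workcell import bot,hand,get_obs,vision
import cv2
p,o=rod(.64,lean_for(.64,-36)); bot.servo_line(p,o,.03); bot.dwell(.2); s=get_obs(); print(FB(s),foot_est(s))
hand.move_gripper(.04); bot.dwell(.2); print(FB(get_obs()),get_obs()['gripper_width'])
r=vision.read_camera('wrist'); cv2.imwrite("pics/k_wrist0.png",r["frame"][:,:,::-1])
th=lean_for(.64,-36)
hand.move_gripper(.085)
p,o=rod(.64,th,back=120); bot.servo_line(p,o,.12)
s=get_obs(); print(s['time_s'],FB(s))
for c in('wrist','scene','top'):
    r=vision.read_camera(c); cv2.imwrite(f"pics/k_{c}.png",r["frame"][:,:,::-1])
    if c=='wrist': np.savez('wr3.npz',**r); C['wrist']=(r['intrinsics'],r['view'][:3])
for h,fx in((.64,-41),(.65,-36),(.66,-31)): print(h,proj('wrist',B2W(pivot(h))),proj('wrist',B2W(foot(h,lean_for(h,fx)))),foot(h,lean_for(h,fx)))
```

```text
[1.5 6.2 5. ] [-35.2 190.2  59.9]
[-0.3  0.4  0.3] 0.04001465935918077
20.9 [ 0.2 -0.1 -0. ]
0.64 [322.85043681 367.55734432] [316.48187632 159.73133084] [-41.         190.          59.83038386]
0.65 [324.37113677 370.34394637] [322.14374412 161.21449185] [-36.         190.          60.43029388]
0.66 [325.92825594 373.13299832] [327.81508232 162.77980821] [-31.         190.          61.11047122]
```

View pics/k_wrist.png

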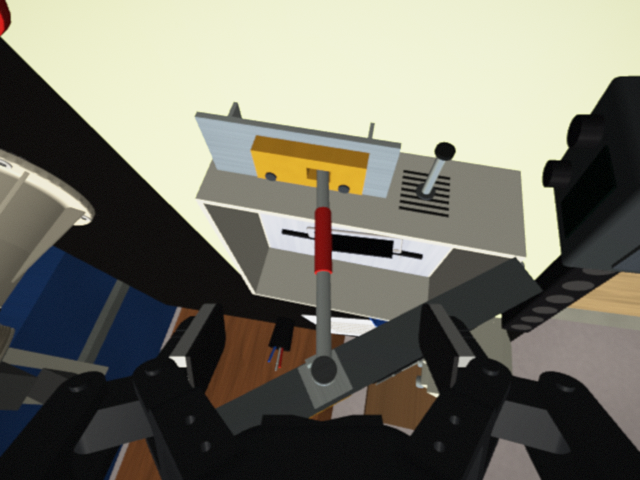

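View pics/k_scene.png

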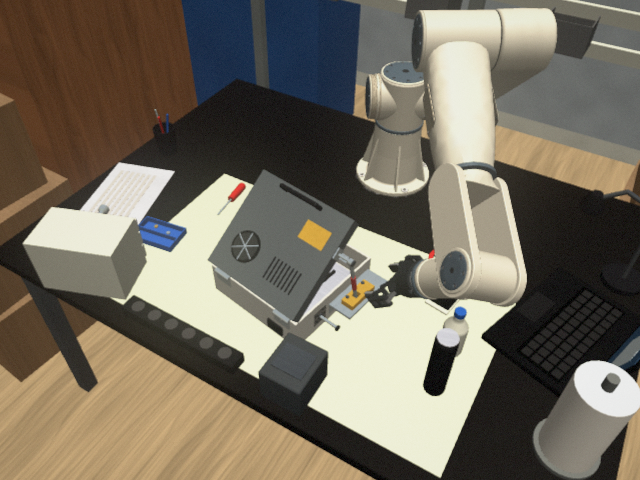

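The pivot is at (324,371), which matches h ≈ 0.65 with the foot on the hole's floor; the gripper is clear. I'll check that nothing moves, then hand in.

Run:
```python
from H import *
from workcell import bot,get_obs,vision,hand_in
import cv2
bot.dwell(.8)
a=np.load('wr3.npz')['frame'].astype(int); r=vision.read_camera('wrist'); b=r['frame'].astype(int)
print('diff',np.abs(a-b)[100:400,180:550].mean(),np.abs(cv2.blur(a.astype(np.float32),(5,5))-cv2.blur(b.astype(np.float32),(5,5))).max())
t0=cv2.imread('pics/a_scene.png').astype(np.float32);t1=cv2.imread('pics/k_scene.png').astype(np.float32)
s=get_obs(); print(s['time_s'],s['wrist_force'])
hand_in()
```

```text
diff 2.2199219219219217 65.840004
21.9 [0.78516401 0.11871484 0.396851  ]
the job is handed in; nothing more can be done
```

The hood is propped open on its rod, and I handed the job in at about 22 s of the 72 s limit. The hand-in gives no verdict.

- **Lift:** I raised the hood by its handle to about 0.94 rad and let go; the friction hinge held it there.
- **Seating:** I gripped the rod's red sleeve with the tool tilted 45° and swung the rod forward. The pictures put the hole at box x ≈ -36 mm. I pulled the hood down slowly and the foot went straight in. Upward force began to rise at an estimated foot height of about 60 mm (the floor is at 61 mm) and reached 11 N. I eased the load, let go and backed off 120 mm.
- **Last pictures:** The rod's pivot is where a hood angle of about 0.65 rad puts it, and the foot is visibly in the hole. The gripper is clear, with wrist force below 1 N. The bystanders I could see looked undisturbed; I checked them by eye and did not measure them.
- **Check that was not clean:** I compared two wrist pictures about 0.8 s apart to confirm nothing was moving. The average difference was at noise level (2.2 grey levels), but at least one spot differed by 66. That could be the arm and its camera settling after the retreat. I handed in without tracing it, so the comparison does not prove that everything was at rest.

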